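# Lay the batten to the rip fence and hold the saw guard up

## Task

I want to set the height of the saw blade to this batten. Lay the loose wooden batten flat on the saw table, snug along the blade side of the rip fence and with its near end just under the tip of the blade guard's nose, and let go of it; then take the guard at its nose, raise it 15 degrees from its rest and keep it there, without shifting the batten. The program finishes while the gripper is still holding the guard up, since it drops shut when let go; leave the brush, the spanner and the star knob where they lie.

Things in the scene. Friction and masses are not known exactly. Their poses are not given: they have to be found in the camera images.
- batten: the workpiece: a planed batten of pale wood with a pencilled line along its top, 240 mm long (its x), 66 mm wide (its y), 26 mm thick, 0.18 to 0.29 kg, loose, flat on the table left of the guard, within 35 degrees of straight ahead. Origin at the centre of its underside. Either end may be the near one. Can be gripped across its 66 mm.
- fence_face (a point): a point on the blade-side (+y) face of the rip fence, a white aluminium bar fixed on the table right of the guard, along x, 460 x 26 mm, its top 58 mm high. At table height, mid-length; x axis along the bar away from the robot, y squarely out of the face (+y). Nearer to or farther from the blade each time, never skewed; it does not yield. A snug batten's centre is 33 mm from the face.
- guard_nose (a point): a point in the nose (far end) of the blade guard, midway between its sides; it moves with the guard. The guard is a long dark grey steel hood over the blade, along x, 48 mm wide over its flat upright sides (in y). The point is 22 mm below its top edge and 17 mm behind its front edge: pinch it here from above, fingers closing along y. The saw and guard always stand in the same place.
- guard_tip (a point): the foremost point of the guard's nose; its axes, square at rest, tilt with the guard, z leaning back by as many degrees as it is raised. At rest 23 mm ahead (+x) of guard_nose, 15 mm higher, 67 mm free below the guard. Hinge: level axis along y, 493 mm nearer to the robot than the tip at rest and 83 mm lower; stop at 48 degrees. The guard weighs 0.9 kg, drops when let go, takes 5 N to lift here.
- bench_brush: bystander: a wooden bench brush, 288 mm long (its y), lying near the far edge of the table. Origin at the centre of its underside.
- blade_spanner: bystander: a steel open-ended spanner, 190 mm long (its y), 9 mm thick, lying to the right of the fence. Origin at the centre of its underside.
- star_knob: bystander: a small black star knob, 37 mm across and 42 mm tall, standing on its head with the stud up, to the right of the fence. Origin at the centre of its underside.

How it is judged:
By the outcome, as a careful person would: the job done as asked, in the order asked, and still so for the second after the job is handed in, while the arm keeps its last pose, push and grip.
It also fails if it takes over 62 s, if anything falls off the work surface, if the arm or the gripper's body presses on something with over 40 N, if the wrist force passes 120 N, or if a joint passes its speed limit or range.

## Robot

A 7-joint arm with a two-finger parallel gripper is mounted at the origin on the work surface; the furniture and walls round the work are solid. World frame = base frame: x ahead of the robot, y to its left, z up, the work surface at z = 0. Lengths are in m, angles in rad, forces in N, time in s.
With the tool pointing down it reaches from about 0.35 to 0.9 m from the base axis. Payload 7.2 kg.
Tool frame: the origin (TCP) lies between the finger pads, 19 mm behind the fingertips; this is the grasp point; z points along the fingers, y is the line along which they close (so a half turn about z gives the same grasp; the last joint's range is limited). The gripper opens to 85 mm and grips with 20 to 120 N. Pads are 22 mm wide; open, the fingers measure 114 mm over their backs; the gripper's body (76 mm by 85 mm) begins 54 mm behind the grasp point. The pads swing forward as they close: fully open they stand 13 mm farther back than shut.
Start: joints at [-1.403, 0.411, -0.013, 1.596, 0.006, 1.134, -0.082], TCP at [0.146, 0.608, 0.25] pointing down, gripper open.
Joint ranges: [-2.95, 2.95], [-0.29, 1.99], [-1.47, 1.44], [0.14, 2.54], [-1.03, 4.17], [0.13, 1.85], [-2.86, 2.86]. Speed limits (rad/s): [2.39, 2.39, 3.01, 3.01, 3.14, 3.14, 3.14].

## Interface

Orientations are given as a 3x3 rotation matrix whose columns are the frame's x, y, z axes.
In Python, from bench import monitor, optics, ticket gives the robot as it stands.
- The arm moves only by the shell command python3 -m creep 'ROWS' [OPENING] [FORCE]. ROWS is a JSON list of rows, 1 to 12 of them, each of 6 numbers: dx, dy, dz in shares of 0.8 m (1.0 is 0.8 m), then a rotation vector rx, ry, rz in normalised numbers (1 is 60 degrees); each row is the pose to reach, as a shift and turn from the pose commanded when the command began, along the tool's axes at that moment; what a row does not reach only later rows make up. A row lasts 1/10 s, in which the tool goes at most 0.05 m and 0.15 rad, less where a joint would pass 70% of its speed; a pose out of reach is approached as far as the arm can. OPENING is the finger opening in m, set as the command begins (- or left out keeps the last). The fingers move at their own pace and stop on an object; FORCE is the grip in N (left out, the last holds). Time passes only in rows, so rows that do not move let the fingers close. It prints the time, the measured TCP pose, the force, the opening and the grip force at its end. Input that does not fit is refused with a message, and nothing moves.
- monitor.get_state(): the state, without advancing time (a new reading comes with each control period).
- optics.grab_frame(name): name is "scene" or "top"; returns the picture (400x640x3 uint8, blue, green, red); there is no depth.
- optics.camera_info(name): a dict with "fx", "fy", "cx", "cy" (pixels), "R" (3x3) and "t" (3): a world point X has camera coordinates R X + t. Camera axes: x right, y down, z forward; pixel columns grow to the right and rows downward; lengths in m; the calibration is good to about 2 mm. A picture is of the moment at which its call begins. camera_info takes no time and is no camera call.
- ticket.close_job(): hands the job in; it is judged then, once.
Trained networks look in the newest picture that a camera, given by its name, has taken for a name from the list of things; names that differ only in an ending like _2 or _b are one class to them, and where a whole thing is asked for, a point or a joint stands for the part that bears it (a point fixed in the world has none). Each returns a list of dicts, best first, with "p" (0 to 1); they miss things now and then, are a little off and sometimes report something else, mostly with a low value. They report only what shows in the picture. A call takes as long as a camera call.
- optics.look_for(name, camera): "xy" ([column, row] in pixels, amid what is visible of it).
- optics.masks_of(name, camera): "pixels" (400x640 bool, what is visible of it) and "xy" ([column, row] in pixels, amid what is visible of it).
The state is a dict: "time_s": time; "joints": joint angles; "joint_velocities": joint speeds; "tau": joint torques, N m; "eef_pos": TCP position; "tool_rot": TCP orientation; "wrist_force": force on the tool from outside, world axes, zero at the start; "moment": the same for the moment, N m; "width": finger opening in m; "grip_force": force on a finger pad.
Only numpy, scipy, OpenCV 4.12 (cv2) and the standard library are available. Lean on these libraries where they do the work, as an engineer would, in place of code of your own. Each camera call takes 0.05 s, during which the arm holds its last target. There are 200 camera calls.

## Working session

There is one attempt and no reset: what is moved stays moved. The work goes in short steps, Python scripts to look and compute and a shell command to move; the robot and the scene stay as the last step left them, time stands still between calls to the robot, and variables do not carry over. Pictures are saved under pics/ and viewed, at most 10 in all, crops included, and the job is handed in when it is done.

```bash
mkdir -p pics; cat > h.py <<'E'
import numpy as np, cv2
from bench import monitor, optics, ticket
def ray(cam,uv):
    c=optics.camera_info(cam);R=np.array(c["R"]);t=np.array(c["t"])
    d=R.T@np.array([(uv[0]-c["cx"])/c["fx"],(uv[1]-c["cy"])/c["fy"],1]);return -R.T@t,d/np.linalg.norm(d)
def atz(cam,uv,z):
    o,d=ray(cam,uv);return o+d*(z-o[2])/d[2]
def tri(a,b):
    (o1,d1),(o2,d2)=ray(*a),ray(*b)
    s=np.linalg.lstsq(np.c_[d1,-d2],o2-o1,rcond=None)[0]
    p,q=o1+s[0]*d1,o2+s[1]*d2;return (p+q)/2,np.linalg.norm(p-q)
def proj(cam,X):
    c=optics.camera_info(cam);p=np.array(c["R"])@X+np.array(c["t"]);return np.array([c["fx"]*p[0]/p[2]+c["cx"],c["fy"]*p[1]/p[2]+c["cy"]])
E
python3 - <<'E'
from h import *
np.set_printoptions(precision=4,suppress=True)
s=monitor.get_state();print(s["eef_pos"],s["tool_rot"],s["time_s"],s["width"])
for c in("scene","top"):
    cv2.imwrite(f"pics/{c}0.png",optics.grab_frame(c))
    i=optics.camera_info(c);print(c,i["fx"],i["fy"],i["cx"],i["cy"],ray(c,(i["cx"],i["cy"])))
    for n in("batten","fence_face","guard_nose","guard_tip","bench_brush","blade_spanner","star_knob"):
        print(n,[(np.round(d["xy"],1),round(d["p"],2)) for d in optics.look_for(n,c)[:2]])
    for d in optics.masks_of("batten",c)[:1]:
        m=d["pixels"].astype(np.uint8);print(m.sum(),cv2.boxPoints(cv2.minAreaRect(cv2.findNonZero(m))))
        np.save(f"m_{c}.npy",m)
E
```

```text
[0.146  0.6072 0.2491] [[-0.9723  0.2336 -0.0003]
 [ 0.2336  0.9723 -0.0016]
 [-0.0001 -0.0016 -1.    ]] 0.0 0.0853343829265858
scene 429.3670349745201 429.3670349745201 321.95890665980437 197.3426780782826 (array([-0.1784, -0.5633,  0.7288]), array([ 0.7125,  0.3928, -0.5814]))
batten [(array([240.5, 236.2]), 0.62)]
fence_face [(array([348.2, 289.1]), 0.92), (array([378.5, 314.7]), 0.25)]
guard_nose [(array([261.7, 300. ]), 0.62)]
guard_tip [(array([263.6, 296.2]), 0.78), (array([380.5, 312.5]), 0.62)]
bench_brush [(array([271.8, 180. ]), 0.81)]
blade_spanner [(array([420.1, 281.9]), 0.77)]
star_knob [(array([381.5, 313.6]), 0.73)]
2250 [[196.1398 254.0718]
 [275.7379 202.2404]
 [289.8283 223.8792]
 [210.2302 275.7106]]
top 412.77660177752693 412.77660177752693 320.15322050795027 197.31512208783468 (array([ 0.289 , -0.1529,  1.1536]), array([ 0.2303,  0.0063, -0.9731]))
batten [(array([263.2, 234.2]), 0.64)]
fence_face [(array([380.6, 224.2]), 0.81)]
guard_nose [(array([355.5, 299.2]), 0.67)]
guard_tip [(array([353.5, 298.5]), 0.77)]
bench_brush [(array([236.1, 150.6]), 0.86)]
blade_spanner [(array([420.6, 214.1]), 0.78)]
star_knob [(array([402.8, 259.8]), 0.55)]
2178 [[237.3243 272.9459]
 [263.4865 187.9189]
 [288.5027 195.6162]
 [262.3405 280.6432]]
```

View pics/scene0.png

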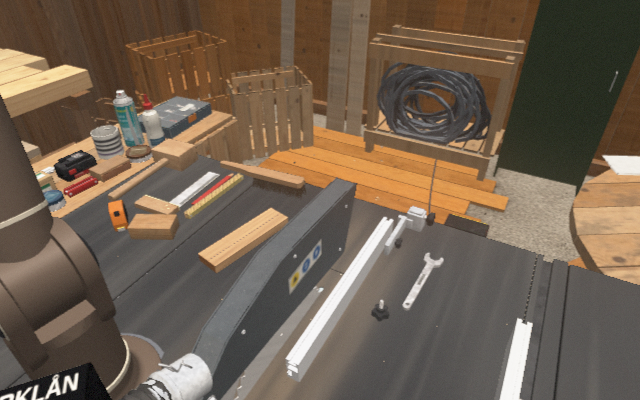

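View pics/top0.png

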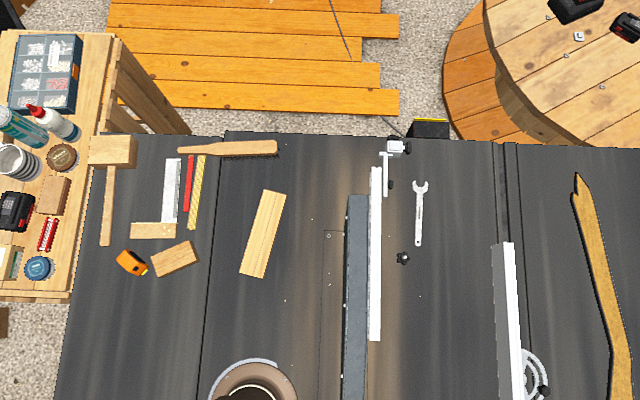

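Both pictures agree: batten at about (263,234) in top and (244,238) in scene. The guard's far end is at (357,196) in top and (350,185) in scene, with the fence just right of it (top, cols 370–382, rows 168–340). The networks give the middle of the guard, so I'll zoom in on the nose to measure it.

```bash
python3 - <<'E'
from h import *
a=cv2.imread("pics/scene0.png")[170:270,300:430];b=cv2.imread("pics/top0.png")[130:230,330:430]
cv2.imwrite("pics/z0.png",np.hstack([cv2.resize(x,None,fx=f,fy=f,interpolation=cv2.INTER_CUBIC) for x,f in((a,3.4),(b,3.4))]))
np.set_printoptions(precision=4,suppress=True)
for c in("scene","top"):
    m=np.load(f"m_{c}.npy");h=cv2.convexHull(cv2.findNonZero(m));q=cv2.approxPolyDP(h,6,True)[:,0]
    print(c,[(list(p),atz(c,p,.026)) for p in q])
    print('centroid',[np.round(atz(c,np.argwhere(m)[:,::-1].mean(0),z),4) for z in(.026,)])
print(tri(("scene",(np.argwhere(np.load("m_scene.npy"))[:,::-1].mean(0))),("top",(np.argwhere(np.load("m_top.npy"))[:,::-1].mean(0)))))
E
```

```text
scene [([np.int32(287), np.int32(220)], array([ 0.5499, -0.0565,  0.026 ])), ([np.int32(217), np.int32(271)], array([ 0.3174, -0.0157,  0.026 ])), ([np.int32(199), np.int32(258)], array([0.3306, 0.0496, 0.026 ])), ([np.int32(269), np.int32(208)], array([0.5711, 0.0149, 0.026 ]))]
centroid [array([ 0.4316, -0.0004,  0.026 ])]
top [([np.int32(285), np.int32(195)], array([ 0.5583, -0.0466,  0.026 ])), ([np.int32(264), np.int32(275)], array([ 0.3351, -0.0038,  0.026 ])), ([np.int32(241), np.int32(274)], array([0.3352, 0.0581, 0.026 ])), ([np.int32(263), np.int32(192)], array([0.5643, 0.0157, 0.026 ]))]
centroid [array([0.445, 0.007, 0.026])]
(array([0.4459, 0.0104, 0.0108]), np.float64(0.003596377993111808))
```

View pics/z0.png

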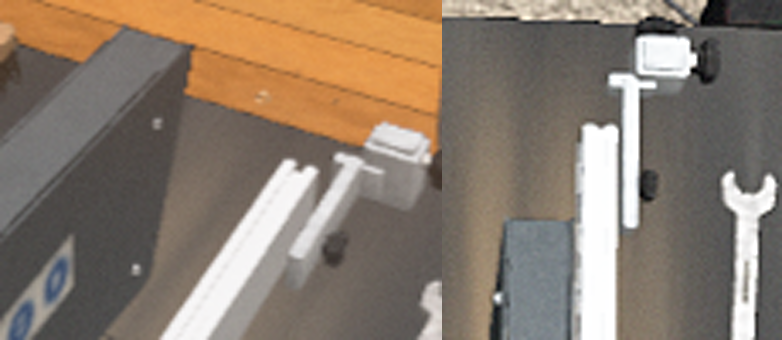

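The zoom shows the guard's top front corners at scene (336.8,178.2) and (356.2,183.5), and at top (349.4,194.7) and (368.8,195.3). The fence's far blade-side top corner is at scene (384.7,217.1) and top (370.9,167.1).

```bash
cat >> h.py <<'E'
from scipy.optimize import minimize
def wood(im,box):
    h=cv2.cvtColor(im,cv2.COLOR_BGR2HSV);m=cv2.inRange(h,(8,70,80),(30,255,255));k=np.zeros_like(m);x0,y0,x1,y1=box;k[y0:y1,x0:x1]=1
    m=cv2.morphologyEx(m*k,cv2.MORPH_CLOSE,np.ones((5,5)));n,l,s,_=cv2.connectedComponentsWithStats(m);return (l==1+s[1:,4].argmax()).astype(np.uint8)
def fit(masks,x0,z0=0.):
    def sil(c,p):
        cy,sy=np.cos(p[2]),np.sin(p[2]);P=[]
        for u in(-.12,.12):
            for v in(-.033,.033):
                for z in(0,.026): P.append(proj(c,np.array([p[0]+cy*u-sy*v,p[1]+sy*u+cy*v,z0+z])))
        m=np.zeros((400,640),np.uint8);cv2.fillConvexPoly(m,cv2.convexHull((np.array(P)*256).astype(np.int32)),1,shift=8);return m
    f=lambda p:sum((sil(c,p)!=m).sum()/m.sum() for c,m in masks.items())
    r=minimize(f,x0,method="Nelder-Mead",options=dict(initial_simplex=np.array(x0)+np.array([[0,0,0],[.015,0,0],[0,.015,0],[0,0,.1]])));return r.x,r.fun
E
python3 - <<'E'
from h import *
np.set_printoptions(precision=4,suppress=True)
for n,a,b in(("guardL",(336.8,178.2),(349.4,194.7)),("guardR",(356.2,183.5),(368.8,195.3)),("fenceFar",(384.7,217.1),(370.9,167.1)),("fenceNear",(290,363),(370,340))):
    print(n,*tri(("scene",a),("top",b)),atz("top",b,.058),atz("scene",a,.058))
M={"scene":wood(cv2.imread("pics/scene0.png"),(195,203,295,280)),"top":wood(cv2.imread("pics/top0.png"),(230,185,292,285))}
print([m.sum() for m in M.values()])
for k in(["scene"],["top"],["scene","top"]):print(k,fit({c:M[c] for c in k},[.445,.005,-.2]))
E
```

```text
guardL [ 0.5188 -0.2151  0.2227] 0.001501749868953389 [ 0.5589 -0.2254  0.058 ] [ 0.7464 -0.1025  0.058 ]
guardR [ 0.5195 -0.2605  0.2226] 0.0022473240957485703 [ 0.5595 -0.2784  0.058 ] [ 0.7477 -0.163   0.058 ]
fenceFar [ 0.6435 -0.2867  0.055 ] 0.007580866490991479 [ 0.6403 -0.283   0.058 ] [ 0.6428 -0.2907  0.058 ]
fenceNear [ 0.1851 -0.2912  0.0453] 0.007224369697809026 [ 0.184  -0.2868  0.058 ] [ 0.1806 -0.299   0.058 ]
[np.uint64(2355), np.uint64(2263)]
['scene'] (array([ 0.4529,  0.009 , -0.2048]), np.float64(0.044585987261146494))
['top'] (array([ 0.4502,  0.0083, -0.2116]), np.float64(0.013256738842244807))
['scene', 'top'] (array([ 0.4514,  0.0082, -0.2079]), np.float64(0.0696184254596936))
```

Each measured point is close to the text: guard top 0.223 high, 45 mm wide against 48, fence top about 0.055. The batten fit is (0.451, 0.008) with yaw −0.208. Now I'll add a helper for tool-axis deltas and make the first move, to above the batten.

Careful with the scale: shifts go in shares of 0.8 m and turns go in shares of 60 degrees. That gives: -0.511 m is -0.6388, 0.129 m is 0.1613, -0.028 rad is -0.0267.

```bash
cat > d.py <<'E'
import sys;from h import *
from scipy.spatial.transform import Rotation as Ro
# args: x y z yaw(of tool y from world y) pitch(deg raised)
x,y,z,yaw,p=map(float,sys.argv[1:6]);s=monitor.get_state();R=np.array(s["tool_rot"])
T=(Ro.from_euler("z",yaw)*Ro.from_euler("y",-p,degrees=True)).as_matrix()@np.diag([-1,1,-1.])
np.set_printoptions(precision=4,suppress=True)
print(R.T@(np.array([x,y,z])-s["eef_pos"]),Ro.from_matrix(R.T@T).as_rotvec(),"t",s["time_s"],"eef",s["eef_pos"],"w",s["width"],"F",s["wrist_force"],"g",s["grip_force"])
E
python3 d.py .4514 .0082 .12 -.208 0; python3 -c "
from h import *
print(atz('top',(360,135),0),atz('top',(369.7,200),0),atz('top',(371.5,200),.058),atz('top',(277,145),.03))"
python3 -m creep '[[-0.5463,-0.6388,0.1613,0,0,-0.0267],[-0.5463,-0.6388,0.1613,0,0,-0.0267],[-0.5463,-0.6388,0.1613,0,0,-0.0267],[-0.5463,-0.6388,0.1613,0,0,-0.0267],[-0.5463,-0.6388,0.1613,0,0,-0.0267],[-0.5463,-0.6388,0.1613,0,0,-0.0267],[-0.5463,-0.6388,0.1613,0,0,-0.0267],[-0.5463,-0.6388,0.1613,0,0,-0.0267],[-0.5463,-0.6388,0.1613,0,0,-0.0267],[-0.5463,-0.6388,0.1613,0,0,-0.0267],[-0.5463,-0.6388,0.1613,0,0,-0.0267],[-0.5463,-0.6388,0.1613,0,0,-0.0267]]' .085
python3 d.py .4514 .0082 .12 -.208 0
```

```text
[-0.437  -0.5116  0.13  ] [ 0.0001 -0.     -0.0278] t 0.9 eef [0.146  0.6077 0.25  ] w 0.08541837928220553 F [-0.1885 -0.453  -0.1084] g 0.0
[ 0.75761493 -0.25613787  0.        ] [ 0.56006258 -0.2877935   0.        ] [ 0.54664022 -0.28591168  0.058     ] [ 0.70442564 -0.01490888  0.03      ]
time_s: 2.1
eef_pos: [0.4147, 0.0812, 0.1371]
tool_rot: [[-0.979, 0.206, 0.001], [0.206, 0.979, 0.001], [-0.001, 0.001, -1.0]]
wrist_force: [0.7, 1.9, 0.4]
width: 0.0847
grip_force: 0.0
[-0.0509 -0.0639  0.0171] [0.001  0.0012 0.0007] t 2.1 eef [0.4147 0.0812 0.1371] w 0.08466412934756175 F [0.6578 1.8751 0.3508] g 0.0
```

```bash
python3 -m creep '[[0,0,0,0,0,0],[0,0,0,0,0,0]]' >/dev/null; python3 d.py .4514 .0082 .12 -.208 0
```

```text
[-0.0519 -0.064   0.0169] [-0.0002 -0.0001 -0.0033] t 2.3 eef [0.4141 0.0816 0.1369] w 0.08491241601100968 F [-0.1788  0.036   0.0616] g 0.0
```

Small lag, so the rows are trustworthy. Moving on to above the batten and then down.

In the tool's units: 0.113 m is 0.1413, 0.1 m is 0.125, -0.003 rad is -0.0029.

```bash
python3 -m creep '[[-0.065,-0.08,0.0213,0,0,-0.0029],[-0.065,-0.08,0.0213,0,0,-0.0029],[-0.065,-0.08,0.0213,0,0,-0.0029],[-0.065,-0.08,0.0625,0,0,-0.0029],[-0.065,-0.08,0.1,0,0,-0.0029],[-0.065,-0.08,0.125,0,0,-0.0029],[-0.065,-0.08,0.1413,0,0,-0.0029],[-0.065,-0.08,0.1413,0,0,-0.0029],[-0.065,-0.08,0.1413,0,0,-0.0029]]' .085; python3 d.py .4514 .0082 .024 -.208 0; python3 -c "
from h import *
for c in('scene','top'): cv2.imwrite(f'pics/{c}1.png',optics.grab_frame(c))
a=cv2.imread('pics/scene1.png')[130:330,130:330];b=cv2.imread('pics/top1.png')[150:350,170:370]
cv2.imwrite('pics/z1.png',cv2.resize(np.hstack([a,b]),None,fx=2,fy=2))"
```

```text
time_s: 3.2
eef_pos: [0.4513, 0.0108, 0.0243]
tool_rot: [[-0.979, 0.202, -0.0], [0.202, 0.979, 0.001], [0.0, 0.001, -1.0]]
wrist_force: [-0.0, 0.6, -0.6]
width: 0.0852
grip_force: 0.0
[-0.0006 -0.0025  0.0003] [ 0.0005 -0.0005  0.005 ] t 3.2 eef [0.4513 0.0108 0.0243] w 0.08519423161250884 F [-0.0125  0.5999 -0.6475] g 0.0
```

View pics/z1.png

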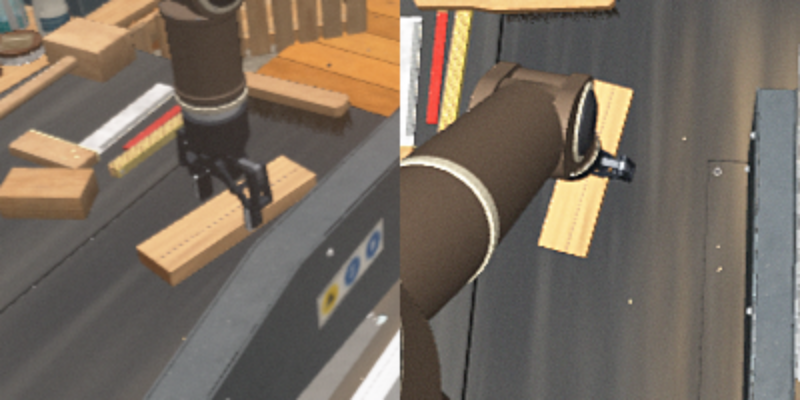

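The fingers straddle the batten near its middle. Gripping with 60 N and lifting 6 cm.

In the tool's units: -0.06 m is -0.075, -0.03 m is -0.0375.

```bash
python3 -m creep '[[0,0,0,0,0,0],[0,0,0,0,0,0],[0,0,0,0,0,0],[0,0,0,0,0,0],[0,0,0,0,0,0],[0,0,0,0,0,0],[0,0,-0.0375,0,0,0],[0,0,-0.075,0,0,0],[0,0,-0.075,0,0,0],[0,0,-0.075,0,0,0],[0,0,-0.075,0,0,0]]' .05 60; python3 d.py .639 -.06 .05 0 0
```

```text
time_s: 4.4
eef_pos: [0.4508, 0.0096, 0.0832]
tool_rot: [[-0.979, 0.203, -0.001], [0.203, 0.979, 0.0], [0.001, -0.0, -1.0]]
wrist_force: [-0.2, -0.2, -2.5]
width: 0.0642
grip_force: 70.5
[-0.1985 -0.0299  0.033 ] [-0.0001 -0.0012 -0.2046] t 4.4 eef [0.4508 0.0096 0.0832] w 0.06419338310871393 F [-0.191  -0.1801 -2.5038] g 70.48744797706604
```

In the tool's units: -0.209 m is -0.2613, -0.2 m is -0.25, -0.205 rad is -0.1958.

```bash
python3 d.py .637 -.12 .09 0 0; python3 -c "
from h import *
o,d=ray('scene',(343.3,246.7));print('lower front corner',o+d*(-.262-o[1])/d[1])"
python3 -m creep '[[-0.0625,-0.025,0,0,0,-0.0477],[-0.125,-0.05,0,0,0,-0.0955],[-0.1875,-0.075,0,0,0,-0.1432],[-0.25,-0.1,-0.0088,0,0,-0.1958],[-0.2613,-0.1113,-0.0088,0,0,-0.1958],[-0.2613,-0.1113,-0.0088,0,0,-0.1958],[-0.2613,-0.1113,-0.0088,0,0,-0.1958],[-0.2613,-0.1113,-0.0088,0,0,-0.1958],[-0.2613,-0.1113,-0.0088,0,0,-0.1958]]'; python3 d.py .637 -.12 .032 0 0
```

```text
[-0.2087 -0.089  -0.007 ] [-0.0001 -0.0012 -0.2046] t 4.4 eef [0.4508 0.0096 0.0832] w 0.06419338310871393 F [-0.191  -0.1801 -2.5038] g 70.48744797706604
lower front corner [ 0.46388996 -0.262       0.08842354]
time_s: 5.3
eef_pos: [0.6371, -0.1188, 0.0903]
tool_rot: [[-1.0, -0.001, -0.002], [-0.001, 1.0, 0.001], [0.002, 0.001, -1.0]]
wrist_force: [-1.4, -0.3, -2.0]
width: 0.064
grip_force: 70.4
[-0.     -0.0013  0.0583] [ 0.0009 -0.0015  0.0015] t 5.3 eef [ 0.6371 -0.1188  0.0903] w 0.06402594703501299 F [-1.3526 -0.3372 -2.015 ] g 70.38182616233826
```

In the tool's units: -0.104 m is -0.13, -0.09 m is -0.1125.

```bash
python3 -m creep '[[0,0,0.0375,0,0,0],[0,0,0.07,0,0,0],[0,-0.0375,0.0725,0,0,0],[0,-0.075,0.0725,0,0,0],[0,-0.1125,0.0725,0,0,0],[0,-0.13,0.0725,0,0,0],[0,-0.13,0.0725,0,0,0],[0,-0.13,0.0775,0,0,0],[0,-0.13,0.0825,0,0,0],[0,-0.13,0.0825,0,0,0]]'; python3 d.py .637 -.224 .0243 0 0; python3 -c "
from h import *
for c in('scene','top'): cv2.imwrite(f'pics/{c}2.png',optics.grab_frame(c))
a=cv2.imread('pics/scene2.png')[120:320,240:440];b=cv2.imread('pics/top2.png')[130:330,240:440]
cv2.imwrite('pics/z2.png',cv2.resize(np.hstack([a,b]),None,fx=2,fy=2))"
```

```text
time_s: 6.3
eef_pos: [0.6386, -0.2214, 0.0253]
tool_rot: [[-1.0, -0.003, 0.0], [-0.003, 1.0, 0.002], [-0.0, 0.002, -1.0]]
wrist_force: [-2.6, 2.1, 3.3]
width: 0.0643
grip_force: 71.2
[ 0.0016 -0.0026  0.001 ] [0.0017 0.0002 0.0029] t 6.3 eef [ 0.6386 -0.2214  0.0253] w 0.06427559586343308 F [-2.6009  2.1426  3.3346] g 71.23897075653076
```

View pics/z2.png

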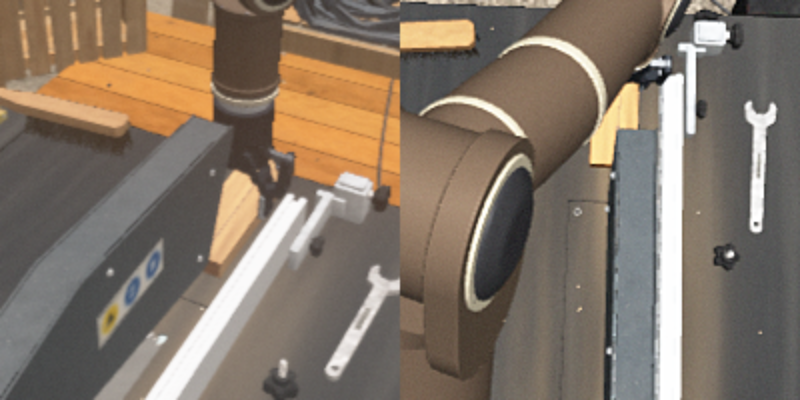

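The batten is down with its near end at about (336,211) in top, under the nose. Releasing and going up.

In the tool's units: -0.08 m is -0.1, -0.06 m is -0.075.

```bash
python3 -m creep '[[0,0,0,0,0,0],[0,0,0,0,0,0],[0,0,0,0,0,0],[0,0,-0.0375,0,0,0],[0,0,-0.075,0,0,0],[0,0,-0.1,0,0,0],[0,0,-0.1,0,0,0],[0,0,-0.1,0,0,0]]' .082; python3 d.py .6 -.155 .1 0 0;  python3 -c "
from h import *
print(atz('top',(336,211.5),.026))"
```

```text
time_s: 7.2
eef_pos: [0.6381, -0.2242, 0.105]
tool_rot: [[-1.0, -0.0, 0.001], [-0.0, 1.0, -0.0], [-0.001, -0.0, -1.0]]
wrist_force: [-0.6, -0.1, -0.1]
width: 0.0822
grip_force: 0.0
[0.0381 0.0692 0.005 ] [-0.0001  0.0006  0.0002] t 7.2 eef [ 0.6381 -0.2242  0.105 ] w 0.08219369498522536 F [-0.5816 -0.0768 -0.0855] g 0.0
[ 0.51710366 -0.19139785  0.026     ]
```

In the tool's units: 0.07 m is 0.0875, 0.069 m is 0.0863.

```bash
python3 -m creep '[[0.025,0.0438,0,0,0,0],[0.0475,0.0863,0,0,0,0],[0.0475,0.0863,0,0,0,0],[0.0475,0.0863,0,0,0,0],[0.0475,0.0863,0.0375,0,0,0],[0.0475,0.0863,0.075,0,0,0],[0.0475,0.0863,0.0875,0,0,0],[0.0475,0.0863,0.0875,0,0,0],[0.0475,0.0863,0.0875,0,0,0]]' 0 30; python3 d.py .6 -.2065 .035 0 0
```

```text
time_s: 8.1
eef_pos: [0.6005, -0.1562, 0.0354]
tool_rot: [[-1.0, 0.001, 0.0], [0.001, 1.0, -0.001], [-0.0, -0.001, -1.0]]
wrist_force: [0.5, 0.4, 0.3]
width: 0.0001
grip_force: 0.0
[ 0.0005 -0.0503  0.0004] [-0.0006  0.0004 -0.0006] t 8.1 eef [ 0.6005 -0.1562  0.0354] w 0.00014859846832978595 F [0.5201 0.364  0.2796] g 0.0
```

In the tool's units: -0.043 m is -0.0538, -0.039 m is -0.0488.

```bash
python3 -m creep '[[0,-0.0125,0,0,0,0],[0,-0.025,0,0,0,0],[0,-0.0313,0,0,0,0],[0,-0.0375,0,0,0,0],[0,-0.0438,0,0,0,0],[0,-0.0488,0,0,0,0],[0,-0.0538,0,0,0,0],[0,-0.0538,0,0,0,0]]'; for i in 1 2 3 ; do python3 -m creep '[[0,-0.0013,0,0,0,0],[0,-0.0025,0,0,0,0],[0,-0.0025,0,0,0,0]]' | grep -E 'eef|force'; done
```

```text
time_s: 8.9
eef_pos: [0.6001, -0.199, 0.035]
tool_rot: [[-1.0, 0.0, 0.0], [0.0, 1.0, -0.001], [-0.0, -0.001, -1.0]]
wrist_force: [0.0, 1.8, 2.7]
width: 0.0001
grip_force: 1.1
eef_pos: [0.6, -0.1997, 0.0348]
wrist_force: [-0.1, 3.7, 2.8]
grip_force: 2.2
eef_pos: [0.6004, -0.2021, 0.0349]
wrist_force: [2.6, 3.9, 2.6]
grip_force: 2.1
eef_pos: [0.6001, -0.2045, 0.0349]
wrist_force: [2.5, 3.9, 1.6]
grip_force: 1.9
```

In the tool's units: -0.002 m is -0.0025, -0.001 m is -0.0013.

```bash
for i in 1 2 3 ; do python3 -m creep '[[0,-0.0013,0,0,0,0],[0,-0.0025,0,0,0,0],[0,-0.0025,0,0,0,0]]' | grep -E 'eef|wrist'; done
python3 -c "
from h import *
for c in('scene','top'): cv2.imwrite(f'pics/{c}3.png',optics.grab_frame(c))
a=cv2.imread('pics/scene3.png')[150:300,310:430];b=cv2.imread('pics/top3.png')[130:280,310:430]
cv2.imwrite('pics/z3.png',cv2.resize(np.hstack([a,b]),None,fx=3.3,fy=3.3,interpolation=cv2.INTER_CUBIC))"
```

```text
eef_pos: [0.5999, -0.2065, 0.0349]
wrist_force: [1.2, 4.1, 0.9]
eef_pos: [0.6, -0.2077, 0.0349]
wrist_force: [1.7, 6.2, 3.4]
eef_pos: [0.6, -0.2079, 0.0348]
wrist_force: [1.5, 9.3, 3.5]
```

View pics/z3.png

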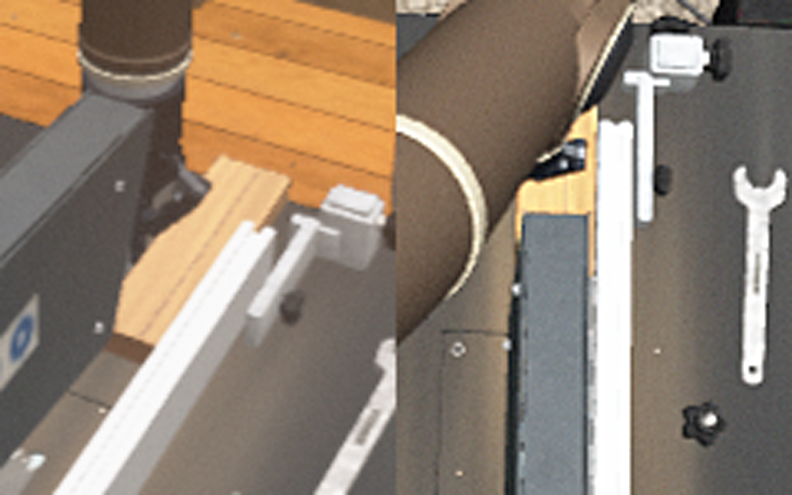

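The batten has stopped against the fence: force rose from 4 to 9 N with no more travel, and no gap shows in either view. One firmer push, then retreat and measure.

In the tool's units: -0.004 m is -0.005, -0.002 m is -0.0025.

```bash
python3 -m creep '[[0,-0.0025,0,0,0,0],[0,-0.005,0,0,0,0],[0,-0.005,0,0,0,0]]'|grep -E 'eef|wrist'; python3 -m creep '[[0,0.0125,0,0,0,0],[0,0.0375,0,0,0,0],[0,0.075,0,0,0,0],[0,0.125,0,0,0,0],[0,0.125,-0.05,0,0,0],[0,0.15,-0.1125,0,0,0],[0,0.2,-0.175,0,0,0],[0,0.25,-0.2375,0,0,0],[0,0.3,-0.3,0,0,0],[0,0.3,-0.3313,0,0,0],[0,0.3,-0.3313,0,0,0]]' .085
python3 - <<'E'
from h import *
np.set_printoptions(precision=4,suppress=True)
for c in('scene','top'): cv2.imwrite(f'pics/{c}4.png',optics.grab_frame(c))
for p in((370.3,214.2),):print(atz('top',p,.026),atz('top',p,0))
a=cv2.imread('pics/scene4.png')[150:300,310:430];b=cv2.imread('pics/top4.png')[130:280,310:430]
cv2.imwrite('pics/z4.png',cv2.resize(np.hstack([a,b]),None,fx=3.3,fy=3.3,interpolation=cv2.INTER_CUBIC))
E
```

```text
eef_pos: [0.6, -0.2083, 0.0348]
wrist_force: [-0.8, 17.8, 9.2]
time_s: 12.2
eef_pos: [0.6011, 0.0272, 0.3044]
tool_rot: [[-1.0, -0.002, 0.006], [-0.002, 1.0, 0.0], [-0.006, 0.0, -1.0]]
wrist_force: [-0.9, -0.4, -1.1]
width: 0.0849
grip_force: 0.0
[ 0.5135 -0.287   0.026 ] [ 0.5187 -0.2901  0.    ]
```

View pics/z4.png

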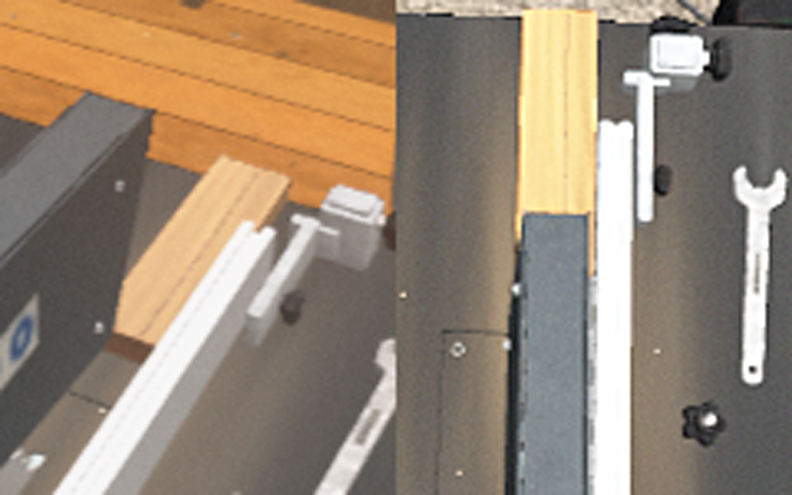

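```bash
python3 - <<'E'
from h import *
np.set_printoptions(precision=4,suppress=True)
f=lambda p:((p[0]-396+.5)/3.3-.5+310,(p[1]+.5)/3.3-.5+130)
g=lambda p:((p[0]+.5)/3.3-.5+310,(p[1]+.5)/3.3-.5+150)
for n,p in(("farL",(523,10)),("farR",(595,10)),("midR",(597,120)),("midL",(521,200))):print(n,atz("top",f(p),.026))
print("near z0",atz("top",f((594,277)),0),atz("top",f((594,277)),.026))
for n,p in(("farL",(222,157)),("farR",(290,180))):print("scene",n,atz("scene",g(p),.026))
for c,q in(("top",f((523,213))),("top",f((588,214))),):print("tip",atz(c,q,.2156))
print("tips tri",tri(("scene",g((90,94))),("top",f((523,213)))),tri(("scene",g((153,112))),("top",f((588,214)))))
E
```

```text
farL [ 0.7528 -0.2191  0.026 ]
farR [ 0.7555 -0.2827  0.026 ]
midR [ 0.6538 -0.2858  0.026 ]
midL [ 0.5795 -0.2219  0.026 ]
near z0 [ 0.5203 -0.2882  0.    ] [ 0.5151 -0.2852  0.026 ]
scene farL [ 0.7561 -0.2246  0.026 ]
scene farR [ 0.7521 -0.2873  0.026 ]
tip [ 0.5212 -0.2119  0.2156]
tip [ 0.5224 -0.258   0.2156]
tips tri (array([ 0.521 , -0.2131,  0.2207]), np.float64(0.003635442720205887)) (array([ 0.5221, -0.2587,  0.2202]), np.float64(0.0027594484932616874))
```

```bash
python3 - <<'E'
from h import *
np.set_printoptions(precision=4,suppress=True)
im=cv2.imread("pics/top4.png");sat=cv2.cvtColor(im,cv2.COLOR_BGR2HSV)[:,:,1].astype(float)
print(sat[150,340:380].astype(int),sat[185,340:380].astype(int))
import numpy as np
L=[];Rr=[];F=[];g=cv2.cvtColor(im,cv2.COLOR_BGR2GRAY).astype(float)
def cross(v,th,up):
    for i in range(len(v)-1):
        if (v[i]<th<=v[i+1]) if up else (v[i]>=th>v[i+1]): return i+(v[i]-th)/(v[i]-v[i+1])
for r in range(136,194):
    a=cross(g[r,335:360],110,True)
    if a: L.append(atz("top",(335+a,r),.026)[:2])
    b=cross(sat[r,358:380],70,False)
    if b:Rr.append(atz("top",(358+b,r),.026)[:2])
for n,A in(("L",L),("R",Rr)):
    A=np.array(A);c=np.polyfit(A[:,0],A[:,1],1);e=abs(A[:,1]-np.polyval(c,A[:,0]));A=A[e<.002];c=np.polyfit(A[:,0],A[:,1],1);print(n,len(A),"slope deg",np.degrees(c[0]),"y at .58,.74",np.polyval(c,[.58,.74]))
for r in range(175,300):
    b=cross(g[r,374:392][::-1],170,True)
    if b is not None:F.append(atz("top",(391-b,r),.058)[:2])
F=np.array(F);print("fence right edge slope",np.degrees(np.polyfit(F[:,0],F[:,1],1)[0]),np.median(F[:,1]))
E
```

```text
[ 37  25  33  32  35  30  10  99 123  74  82  89  93  92  78  87  92  91
  81  80  96  96  93  90  92  98 100 100  93  89 110  12  17  27  17  19
  20  25  24  17] [ 60  68  59  63  65  57  86 129  81  90  91  93  91  94  95  94  86  88
  91  90  91  85  86  99  99 102 106 107  93 101  85  18   0   0   1   1
   0   0   0   0]Traceback (most recent call last):
  File "<stdin>", line 16, in <module>
    raise TypeError("expected non-empty vector for x")
TypeError: expected non-empty vector for x
```

```bash
python3 - <<'E'
from h import *
im=cv2.imread("pics/top4.png");sat=cv2.cvtColor(im,cv2.COLOR_BGR2HSV)[:,:,1].astype(float)
def fitline(r0,r1,c0,c1,z,sgn,chan):
    A=[]
    for r in range(r0,r1):
        d=sgn*np.diff(chan[r,c0:c1]);i=d.argmax()
        if 0<i<len(d)-1:
            w=np.clip(d[i-1:i+2],0,None);A.append(atz("top",(c0+i-.5+(w*[0,1,2]).sum()/w.sum(),r),z)[:2])
    A=np.array(A);m=abs(A[:,1]-np.median(A[:,1]))<.004;A=A[m];c=np.polyfit(A[:,0],A[:,1],1)
    print(len(A),"deg %.2f"%np.degrees(c[0]),"y at .56 .6 .74",np.polyval(c,[.56,.6,.74]).round(4))
g=cv2.cvtColor(im,cv2.COLOR_BGR2GRAY).astype(float)
fitline(136,192,364,376,.026,-1,sat)      # batten right
fitline(136,192,340,354,.026,1,g)       # batten left
fitline(172,330,374,390,.058,-1,g)      # fence right
fitline(230,335,364,376,.058,1,g)       # fence left
E
```

```text
56 deg 0.21 y at .56 .6 .74 [-0.2863 -0.2861 -0.2856]
56 deg 0.20 y at .56 .6 .74 [-0.2192 -0.2191 -0.2186]
137 deg 0.07 y at .56 .6 .74 [-0.3116 -0.3116 -0.3114]
82 deg 0.25 y at .56 .6 .74 [-0.277  -0.2768 -0.2762]
```

The batten lies parallel to the fence within 0.2° and flush, with its near end 2–7 mm behind the tip. Now over to the guard's nose at about (0.4985, −0.237, 0.200).

In the tool's units: -0.264 m is -0.33, 0.103 m is 0.1288.

```bash
python3 d.py .4985 -.237 .3 0 0; python3 -m creep '[[0.1288,-0.33,0.005,0,0,0],[0.1288,-0.33,0.005,0,0,0],[0.1288,-0.33,0.005,0,0,0],[0.1288,-0.33,0.005,0,0,0],[0.1288,-0.33,0.005,0,0,0],[0.1288,-0.33,0.005,0,0,0],[0.1288,-0.33,0.005,0,0,0],[0.1288,-0.33,0.005,0,0,0],[0.1288,-0.33,0.005,0,0,0]]' .085 >/dev/null; python3 d.py .4985 -.237 .2 0 0
```

```text
[ 0.1027 -0.2629  0.0023] [-0.0001  0.0046  0.001 ] t 12.3 eef [0.601  0.026  0.3027] w 0.08486132775456254 F [ 0.8514  0.3903 -0.3671] g 0.0
[-0.0019  0.0007  0.0949] [ 0.0005 -0.0017  0.0004] t 13.2 eef [ 0.4967 -0.2378  0.2949] w 0.08482305669405597 F [-0.6675  0.5369  0.0787] g 0.0
```

In the tool's units: 0.095 m is 0.1188, 0.09 m is 0.1125.

```bash
python3 -m creep '[[-0.0025,0.0013,0.05,0,0,0],[-0.0025,0.0013,0.0875,0,0,0],[-0.0025,0.0013,0.1125,0,0,0],[-0.0025,0.0013,0.1188,0,0,0],[-0.0025,0.0013,0.1188,0,0,0],[-0.0025,0.0013,0.1188,0,0,0]]'; python3 -m creep '[[0,0,0,0,0,0],[0,0,0,0,0,0],[0,0,0,0,0,0],[0,0,0,0,0,0],[0,0,0,0,0,0],[0,0,0,0,0,0],[0,0,0,0,0,0],[0,0,0,0,0,0]]' .03 80; python3 -c "
from h import *
for c in('scene','top'): cv2.imwrite(f'pics/{c}5.png',optics.grab_frame(c))
a=cv2.imread('pics/scene5.png')[110:310,240:440];b=cv2.imread('pics/top5.png')[130:330,240:440]
cv2.imwrite('pics/z5.png',cv2.resize(np.hstack([a,b]),None,fx=2,fy=2))"
```

```text
time_s: 13.8
eef_pos: [0.4998, -0.2371, 0.2019]
tool_rot: [[-1.0, -0.001, 0.001], [-0.001, 1.0, -0.0], [-0.001, -0.0, -1.0]]
wrist_force: [0.4, -0.3, 0.6]
width: 0.085
grip_force: 0.0
time_s: 14.6
eef_pos: [0.4995, -0.236, 0.2021]
tool_rot: [[-1.0, -0.001, 0.001], [-0.001, 1.0, 0.002], [-0.001, 0.002, -1.0]]
wrist_force: [-1.9, 4.9, 8.1]
width: 0.0474
grip_force: 83.0
```

View pics/z5.png

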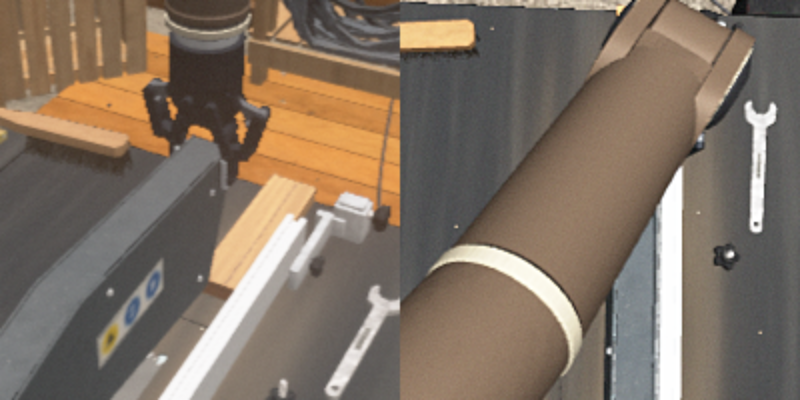

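The fingers hold the nose (width 47.4 mm). Raising it along the arc about the hinge, in 2.5° rows.

In the tool's units: -0.1194 m is -0.1493, -0.1002 m is -0.1253, -0.2618 rad is -0.25.

```bash
python3 -m creep '[[0.0044,0,-0.0256,0,-0.0416,0],[0.0099,0,-0.051,0,-0.0834,0],[0.0165,0,-0.076,0,-0.125,0],[0.0243,0,-0.1009,0,-0.1666,0],[0.033,0,-0.1253,0,-0.2084,0],[0.0429,0,-0.1493,0,-0.25,0],[0.0429,0,-0.1493,0,-0.25,0],[0.0429,0,-0.1493,0,-0.25,0],[0.0429,0,-0.1493,0,-0.25,0],[0.0429,0,-0.1493,0,-0.25,0]]'; python3 - <<'E'
from h import *
s=monitor.get_state();p=np.array(s["eef_pos"]);R=np.array(s["tool_rot"])
h=np.array([.0288,.1315]);a=lambda x,z:np.degrees(np.arctan2(z-h[1],x-h[0]))
print("arc angle",a(p[0],p[2])-a(.4995,.202),"tool tilt",np.degrees(np.arctan2(-R[0,2],-R[2,2])),"radius",np.hypot(p[0]-h[0],p[2]-h[1]),np.hypot(.4707,.0705))
for c in('scene','top'): cv2.imwrite(f'pics/{c}6.png',optics.grab_frame(c))
cv2.imwrite('pics/z6.png',cv2.resize(cv2.imread('pics/scene6.png')[60:310,200:450],None,fx=2.4,fy=2.4))
E
```

```text
time_s: 15.7
eef_pos: [0.466, -0.236, 0.3212]
tool_rot: [[-0.965, -0.001, 0.262], [-0.001, 1.0, 0.001], [-0.262, 0.001, -0.965]]
wrist_force: [5.7, 2.7, -2.0]
width: 0.0475
grip_force: 85.7
arc angle 14.938242066388392 tool tilt -15.16893116236243 radius 0.47655244324952223 0.47595035455391776
```

View pics/z6.png

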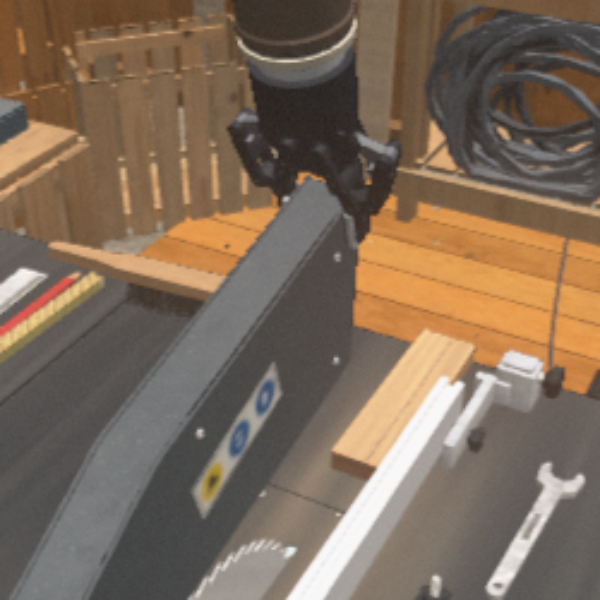

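The guard is up about 15° and the batten lies flush on the fence. Last check: steadiness, and whether the batten shifted.

```bash
python3 -m creep '[[0,0,0,0,0,0],[0,0,0,0,0,0],[0,0,0,0,0,0],[0,0,0,0,0,0],[0,0,0,0,0,0]]'; python3 - <<'E'
from h import *
a,b=[cv2.imread(f"pics/scene{i}.png")[195:245,358:385].astype(np.float32).mean(2) for i in(4,6)]
print("shift px",cv2.phaseCorrelate(a,b), abs(a-b).mean())
g=lambda p:((p[0]+.5)/2.4-.5+200,(p[1]+.5)/2.4-.5+60)
for p in((333,453),(374,466)):print("near",atz("scene",g(p),.026).round(4))
E
```

```text
time_s: 16.3
eef_pos: [0.466, -0.236, 0.3211]
tool_rot: [[-0.965, -0.001, 0.261], [-0.001, 1.0, 0.001], [-0.261, 0.001, -0.965]]
wrist_force: [6.2, 2.5, -0.7]
width: 0.0472
grip_force: 85.7
shift px ((0.5833710814565709, 0.1344202591433401), 1.002436123335803) 1.81679
near [ 0.5154 -0.2251  0.026 ]
near [ 0.5176 -0.2694  0.026 ]
```

```bash
python3 -c "
from bench import ticket;print(ticket.close_job())"
```

```text
the job is handed in; nothing more can be done
None
```

The job is handed in: the batten lies flat and flush along the fence with its near end about 5 mm behind the guard tip's rest position, the gripper is holding the guard up at about 15°, and I saw no sign of the batten shifting or of the brush, spanner or star knob being touched.

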